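Load a small plaque under the spring clip of its jig

TASK

Clamp the small wooden plaque in the carving jig: press the spring clip's wide thumb plate down with one fingertip so that its nose rises, and while that fingertip keeps it down, push the plaque along its channel with the other fingertip, beneath the nose and fully home against the end stop. Then let go of the clip so that it grips the plaque, and move clear. Only press and push: do not lift the plaque out of the channel, and leave the tools and other things lying round the jig where they are.

Things in the scene. Friction and masses are not known exactly. Their poses are not given: they have to be found in the camera images.
- jig: Carving jig screwed to the bench; base 150 (x) x 124 (y) x 9 mm; +x = way the plaque goes in, clip on +y side. Origin at bench height, mid-length; base from y -60 to +64 mm. Channel 49 mm wide along x, centred on y -18, floor z 12 mm, rails each side to z 20, open at -x; end stop face at x +50, top z 22.5. Two cheeks on the +y rail (y 6 to 15, x 26 to 50) hold the clip's hinge, up to z 37.
- plaque: Loose light-wood plaque, 36 (x) x 46 (y) x 15 mm, paper pattern on top, 40 to 90 g; origin at the centre of its underside. Lies flat in the jig's channel, 1.5 mm play each side, x along the jig's x, 22 to 34 mm short of the stop, not yet beneath the nose. Fully home: origin at jig x = +32 mm, rear edge at x = +14, top at z = 27.
- spring_clip (a joint): Angle (rad) of the sprung clip; hinge pin along jig x at y 10.5, z 28.5 mm. 0 = rest, nose down, about 4.5 mm lower than the plaque's top, blocking it. Pressing the thumb plate down opens it to 0.60 (stop): about 3.5 N at first, 8 N at the stop; springs back when let go. Above 0.32 the nose clears the plaque; let go on the plaque it rests at about 0.28.
- nose_tip (a point): Underside of the turned-down lip of the clip's nose, a 10 mm wide steel strip reaching from the hinge over the channel (jig x = 33 to 43 mm); this point presses on the plaque. In the jig's frame at x = 38, y = -7 mm; 22 mm above the bench at rest, 33 mm fully open.
- gouge: Loose carving gouge with a wooden handle, 203 x 23 x 26 mm, lying to the -y side of the jig; leave alone.
- glue: Loose cream-coloured glue bottle, 140 mm long, 37 mm thick, lying on its side to the +y side of the jig; leave alone.
- offcut: Loose wooden offcut block, 90 x 45 x 28 mm, beyond the jig; leave alone.
- scoop: Loose short wooden block with a hollowed top, 68 x 90 x 34 mm, beyond the jig; leave alone.
- thumb_plate (a point): Centre of the top of the clip's ribbed steel thumb plate, 52 mm along jig x (x 4 to 56 mm) by 24 mm; a fingertip slides along it well if not hard on the stop. At rest at (30, 38, 34) mm in the jig's frame, rising outwards 0.33 rad; fully pressed at (30, 36, 17.5), falling outwards 0.27 rad. Held down by a tip 18 to 24 mm above the bench; a fingertip level with that meets the plaque's rear edge.
Mind the look-alikes: they are no part of the job. There is more than one size of the plaque; the job needs the larger.

How it is judged:
On the way, in this order (a step that is already met when the one before it is completed fails the run):
1. the thumb plate is held down by a fingertip and the nose stands clear of the plaque's height, the plaque still in front of it (value of joint spring_clip above 0.32 rad and contact force between the fingers and spring_clip above 1 N and x of plaque in the frame of jig below 0.016 m), for 0.1 s.
2. with the clip still held down, a finger pushes the plaque beneath the nose (value of joint spring_clip above 0.28 rad and contact force between the fingers and spring_clip above 1 N and contact force between the fingers and plaque above 0.05 N and x of plaque in the frame of jig above 0.018 m), for 0.04 s.
At the end, for the whole second after the job is handed in: The plaque lies flat in the channel, straight, against the end stop (within about 2.5 mm), at rest; the clip is let go and its nose presses on the plaque's top with more than 2 N (x of plaque in the frame of jig between 0.0295 and 0.0335 m and z of plaque in the frame of jig between 0.01 and 0.0145 m and angle between plaque's own z axis and vertical below 0.06 rad and y of plaque in the frame of jig between -0.023 and -0.013 m and angle between the x axis of plaque and the x axis of jig, either way round below 0.1 rad and value of joint spring_clip between 0.2 and 0.34 rad and contact force between spring_clip and plaque above 2 N and linear speed of plaque below 0.01 m/s); the robot touches nothing.
It fails at once if the plaque is lifted or tipped in its channel (z of plaque in the frame of jig above 0.02 m or angle between plaque's own z axis and vertical above 0.3 rad).
It fails at once if a thing beside the jig is moved (over 15 mm) (distance of any of gouge, glue, offcut, scoop from where it was at the start of the episode above 0.015 m).
It also fails if it takes over 45 s, if anything falls off the work surface, if the arm or the gripper's body presses on something with over 40 N, if the wrist force passes 120 N, or if a joint passes its speed limit or range.

ROBOT

A 6-joint arm with a two-finger parallel gripper is mounted at the origin on a cart in front of the work surface, level with it; the furniture and walls round the work are solid. World frame = base frame: x ahead of the robot, y to its left, z up, the work surface at z = 0. Lengths are in m, angles in rad, forces in N, time in s.
With the tool pointing down it reaches from about 0.2 to 0.875 m from the base axis. Payload 3.4 kg.
Tool frame: the origin (TCP) lies at the very end of the fingers, on their centre line; the grasp point (between the pads) lies 19 mm behind it; z points along the fingers, x is the direction in which the jaws open and shut, and the axes are right-handed (so a half turn about z gives the same grasp; the last joint's range is limited). The gripper opens to 94 mm and grips with 3 to 60 N. Pads are 16 mm wide; open, the fingers measure 119 mm over their backs; the gripper's body (75 mm by 177 mm) begins 78 mm behind the grasp point.
Start: joints at [-1.408, 0.276, 1.505, -0, 1.361, -0.121], TCP at [0.161, -0.552, 0.205] pointing down, gripper open.
Joint ranges: [-2.89, 2.89], [-0.75, 2.08], [0.22, 2.7], [-1.18, 4.32], [0.11, 2.71], [-2.7, 2.7]. Speed limits (rad/s): [2.57, 2.57, 3.14, 3.14, 3.14, 3.14].

INTERFACE

Orientations are given as a rotation vector (axis times angle).
In Python, from station import arm gives the robot as it stands.
- The arm moves only by the shell command python3 -m pendant 'ROWS' [OPENING]. ROWS is JSON, a list of rows, each a list of 4 numbers: the shift along the tool's x, y, z in mm, then the turn about the tool's z in degrees. In form: [[dx, dy, dz, turn], ...]. A call has exactly 5 rows; each row shifts and turns the commanded pose from where the row before left it, along the tool's axes as they then stand; what a row does not reach is not made up. A row lasts 1/8 s, in which the tool goes at most 62.5 mm and 10.7 degrees, less where a joint would pass 70% of its speed; a pose out of reach is approached as far as the arm can. A call is refused whole if a number of a shift passes 62.5 or a number of a turn 10.7, either way. A call with a gripper value outside its range is refused whole. OPENING is the opening, from 0 (shut) to 1 (fully open), set as the call begins (- or left out, the last holds). The fingers move at their own pace and stop on an object; the grip force is fixed at half the most. Time passes only in rows, so rows that do not move let the fingers close, or fill a call up. It gives the time, the measured TCP pose, the force and the opening at its end, in the units of the state.
- arm.observe(): the state, without advancing time (a new reading comes with each control period).
- arm.read_camera(name): name is "side" or "top"; returns (picture, depth): 384x512x3 uint8, red, green, blue; 384x512 float32, m along the optical axis (not along the pixel's ray), 0 where there is no reading.
- arm.get_calibration(name): a dict with "fx", "fy", "cx", "cy" (pixels), "pose" (4x4, takes a point from camera to world coordinates). Camera axes: x right, y up, looking along -z (the intrinsics and any distortion apply to the point x, -y, -z); pixel columns grow to the right and rows downward; lengths in m; the calibration is good to about 2 mm. A picture is of the moment at which its call begins. get_calibration takes no time and is no camera call.
- arm.hand_in(): hands the job in, once; it reports no verdict.
The state is a dict: "time": time; "joint_pos": joint angles; "dq": joint speeds; "tau": joint torques, N m; "eef_pos": TCP position; "ee_rot": TCP orientation; "wrist_force": force on the tool from outside, world axes, zero at the start; "moment": the same for the moment, N m; "finger_gap": opening from 0.0 (shut) to 1.0 (fully open).
Only numpy, scipy, OpenCV 4.12 (cv2) and the standard library are available. Lean on these libraries where they do the work, as an engineer would, in place of code of your own. Each camera call takes 0.05 s, during which the arm holds its last target.

## Working session

There is one attempt and no reset: what is moved stays moved. The work goes in short steps, Python scripts to look and compute and a shell command to move; the robot and the scene stay as the last step left them, time stands still between calls to the robot, and variables do not carry over. Pictures are saved under pics/ and viewed, and the job is handed in when it is done.

```bash
mkdir -p pics; ls
cat > h.py <<'E'
import numpy as np, cv2
from station import arm
def snap(name,fn):
    im,d=arm.read_camera(name); cv2.imwrite('pics/'+fn+'.png',cv2.cvtColor(im,cv2.COLOR_RGB2BGR)); np.save('pics/'+fn+'.npy',d)
    return im,d
def px2w(name,u,v,d):
    c=arm.get_calibration(name); p=np.array([(u-c['cx'])/c['fx']*d, -(v-c['cy'])/c['fy']*d, -d,1])
    return (np.array(c['pose'])@p)[:3]
def cloud(name,d):
    c=arm.get_calibration(name); v,u=np.mgrid[:d.shape[0],:d.shape[1]]
    P=np.stack([(u-c['cx'])/c['fx']*d, -(v-c['cy'])/c['fy']*d, -d, np.ones_like(d)],-1)
    return (P@np.array(c['pose']).T)[...,:3]
E
python3 - <<'E'
from h import *
for n in ('top','side'):
    snap(n,n+'0'); c=arm.get_calibration(n); print(c)
s=arm.observe(); print(s)
E
```

```text
pics
{'fx': 459.3397076319128, 'fy': 459.3397076319128, 'cx': 245.38543502426023, 'cy': 186.12608963943148, 'pose': array([[ 8.36716346e-03,  9.93669193e-01, -1.12033591e-01,
         4.22327957e-01],
       [-9.99964762e-01,  8.23803475e-03, -1.61547329e-03,
         2.75857372e-02],
       [-6.82309430e-04,  1.12043160e-01,  9.93703107e-01,
         1.08822921e+00],
       [ 0.00000000e+00,  0.00000000e+00,  0.00000000e+00,
         1.00000000e+00]])}
{'fx': 414.02016316366763, 'fy': 414.02016316366763, 'cx': 255.82977096137375, 'cy': 192.20954089311704, 'pose': array([[ 0.98858484,  0.09704001, -0.11525299,  0.42978997],
       [-0.15024802,  0.57807239, -0.80203357, -0.62350857],
       [-0.01120477,  0.81019476,  0.58605367,  0.55949664],
       [ 0.        ,  0.        ,  0.        ,  1.        ]])}
{'time': 0.1, 'joint_pos': array([-1.40800464e+00,  2.76511161e-01,  1.50599112e+00, -2.07315474e-05,
        1.36069866e+00, -1.20995534e-01]), 'dq': array([-0.00066408,  0.0001715 , -0.00219699,  0.00021255, -0.00118243,
       -0.00147615]), 'tau': array([ 1.84044002e-03, -4.05454981e+01, -2.37779957e+01,  7.04781641e-02,
        2.98027263e-02, -5.05536639e-05]), 'eef_pos': array([ 0.16090321, -0.55150111,  0.20470913]), 'ee_rot': array([-2.51239241e+00,  1.88429932e+00,  1.84469286e-03]), 'wrist_force': array([ 0.45221957,  0.49296881, -0.40774315]), 'moment': array([-0.0407242 , -0.01646851,  0.03049327]), 'finger_gap': 0.9982648596173662}
```

View pics/top0.png

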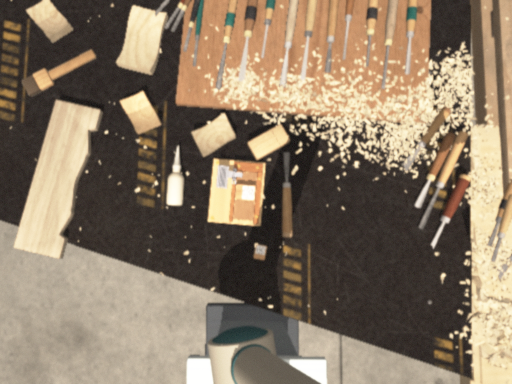

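View pics/side0.png

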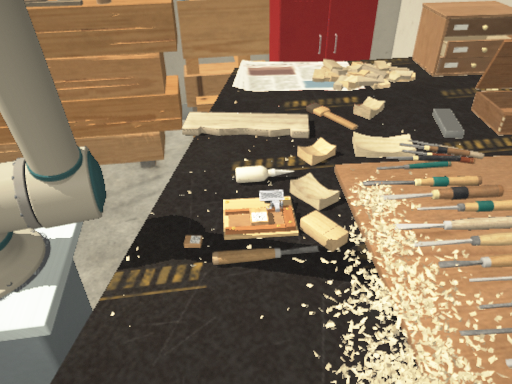

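The top view shows the jig near (237,192). Its clip is at about (224,178) on the left (+y) and the plaque is at about (244,198). The gouge is on the right, the glue on the left, the two blocks above, and a small look-alike plaque sits at (260,252). I'll zoom in and measure.

Run:
```python
from h import *
a=cv2.imread('pics/top0.png')[100:270,150:320]; cv2.imwrite('pics/topz.png',cv2.resize(a,None,fx=3.5,fy=3.5,interpolation=cv2.INTER_CUBIC))
a=cv2.imread('pics/side0.png')[160:280,170:360]; cv2.imwrite('pics/sidez.png',cv2.resize(a,None,fx=4,fy=4,interpolation=cv2.INTER_CUBIC))
for n in('top','side'):
    P=cloud(n,np.load(f'pics/{n}0.npy'))
    # height map
    z=P[...,2]; h=np.clip(z/0.05*255,0,255).astype(np.uint8)
    sl=(slice(100,270),slice(150,320)) if n=='top' else (slice(160,280),slice(170,360))
    h=cv2.applyColorMap(h,cv2.COLORMAP_JET)[sl]; cv2.imwrite(f'pics/{n}h.png',cv2.resize(h,None,fx=3.5,fy=3.5,interpolation=cv2.INTER_NEAREST))
P=cloud('top',np.load('pics/top0.npy'))
for u,v in [(245,192),(237,215),(222,172),(222,180),(213,165),(213,220),(260,165),(240,205),(240,170)]: print(u,v,P[v,u].round(4))
```

```text
245 192 [0.5278 0.0301 0.0311]
237 215 [0.4755 0.0484 0.0115]
222 172 [0.5736 0.0837 0.0346]
222 180 [0.555  0.0835 0.0337]
213 165 [0.5945 0.107  0.0052]
213 220 [0.4633 0.1044 0.0113]
260 165 [ 0.5928 -0.0046  0.0216]
240 205 [0.4991 0.0416 0.011 ]
240 170 [0.5806 0.0423 0.0215]
```

View pics/topz.png

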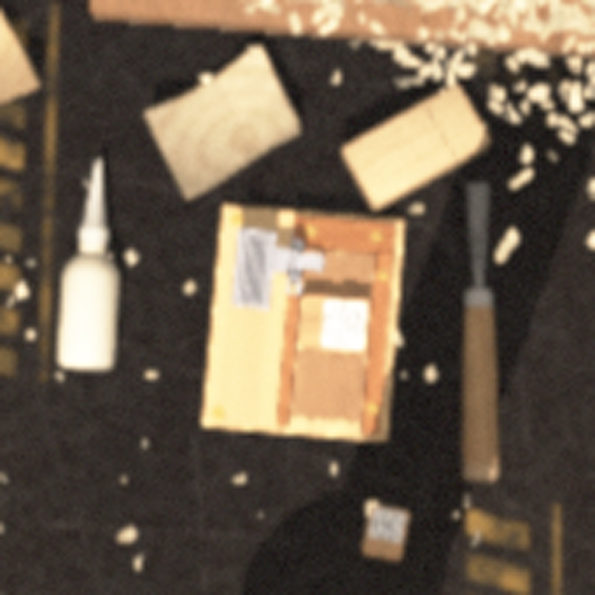

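View pics/sidez.png

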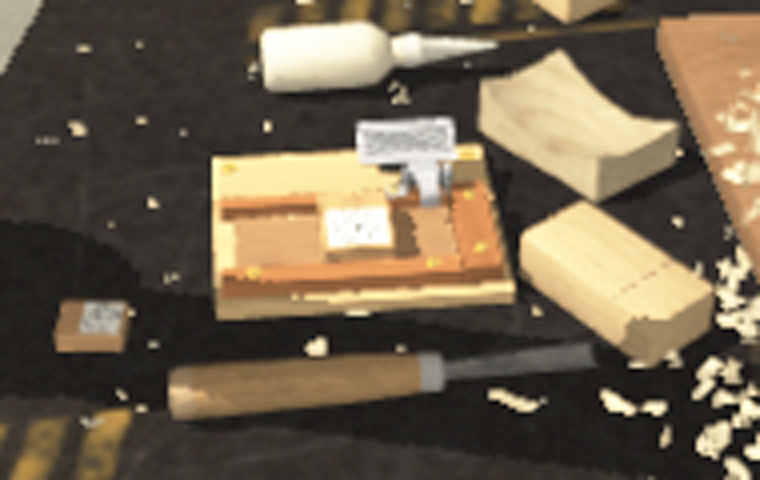

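View pics/toph.png

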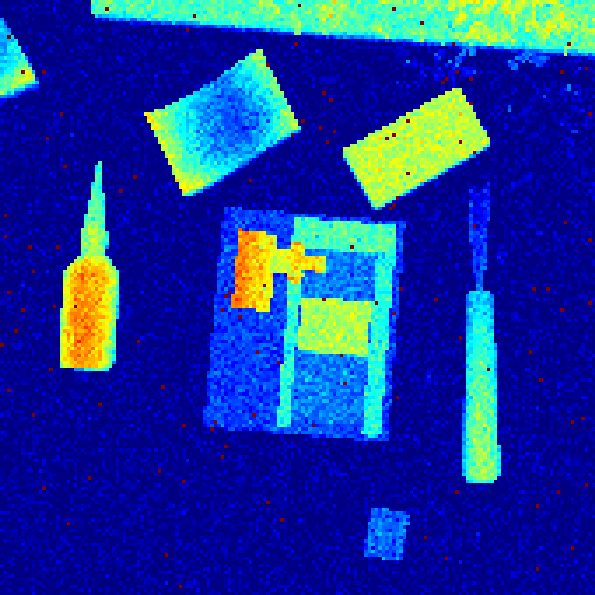

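```bash
cat > fit.py <<'E'
from h import *
from scipy.optimize import minimize
def hmap(x,y,px):
    h=np.zeros_like(x)
    def box(x0,x1,y0,y1,z): 
        # soft edges 1mm
        s=0.0008
        w=1/(1+np.exp(-np.clip((x-x0)/s,-40,40)))/(1+np.exp(-np.clip((x1-x)/s,-40,40)))/(1+np.exp(-np.clip((y-y0)/s,-40,40)))/(1+np.exp(-np.clip((y1-y)/s,-40,40)))
        return w,z
    for b in [(-.075,.075,-.060,.064,.009),(-.07,.05,-.0425,.0065,.012),(px-.018,px+.018,-.041,.005,.027)]:
        w,z=box(*b); h=h*(1-w)+z*w
    return h
def fit(d,name='top',x0=(.527,.045,-.07,.004)):
    P=cloud(name,d).reshape(-1,3); P=P[(d.reshape(-1)>0)&(abs(P[:,0]-.53)<.13)&(abs(P[:,1]-.045)<.11)&(P[:,2]<.06)&(P[:,2]>-.01)]
    def cost(q):
        c,s=np.cos(q[2]),np.sin(q[2]); X=P[:,0]-q[0];Y=P[:,1]-q[1]
        x=c*X+s*Y;y=-s*X+c*Y
        m=(abs(x)<.085)&(y<.074)&(y>-.067)&~((x>0)&(y>.0)&(x<.060)&(y<.055))&~((y>.005)&(y<.02))&~((y<-.041)&(y>-.056))&(x<.048)|(x>.073)&(abs(x)<.085)&(y<.06)&(y>-.055)&False
        m&=~((x>.02)&(y>-.015))
        return np.mean(np.minimum(abs(P[m,2]-hmap(x[m],y[m],q[3])),.012))
    best=min((minimize(cost,np.array(x0)+np.array(o),method='Nelder-Mead',options=dict(xatol=1e-5,fatol=1e-8,initial_simplex=np.array(x0)+np.array(o)+np.vstack([np.zeros(4),np.diag([.006,.006,.03,.006])]))) for o in [(0,0,0,0),(.003,-.003,.02,.004),(-.003,.003,-.02,-.004)]),key=lambda r:r.fun)
    return best
if __name__=='__main__':
    for n in('top','side'):
        r=fit(np.load(f'pics/{n}0.npy'),n); print(n,r.x.round(4),r.fun)
E
python3 fit.py
```

```text
top [ 0.5305  0.0486 -0.0695 -0.0019] 0.0017600844816099308
side [ 0.5311  0.0477 -0.0731 -0.0014] 0.001772569800092103
```

The two views' fits agree on the jig at about (0.531, 0.048) with yaw -0.071, and on plaque x at about -0.0017 (33.7 mm short, within the stated range). The plate centre predicted from this pose matches the measured plate.

The plan is to angle the jaws about 38° so the plate finger leads the pushing finger by about 43 mm in jig x. First move is the transit.

```bash
python3 -m pendant '[[-32.3,-34.3,0,0],[-32.3,-34.3,0,0],[-32.3,-34.3,0,0],[-32.3,-34.3,0,0],[-32.3,-34.3,0,0]]' 0.60 && python3 -m pendant '[[-32.3,-34.3,0,0],[-32.3,-34.3,0,0],[-32.3,-34.3,0,0],[-32.3,-34.3,0,0],[-32.3,-34.3,0,0]]' && python3 -m pendant '[[-32.3,-34.3,0,0],[-32.3,-34.3,0,0],[-32.3,-34.3,0,0],[-32.3,-34.3,0,0],[-32.3,-34.3,0,0]]'
```

```text
time: 0.72
eef_pos: [0.2809, -0.3474, 0.2052]
ee_rot: [-2.513, 1.885, 0.001]
wrist_force: [0.1, 0.3, 0.3]
finger_gap: 0.598
time: 1.35
eef_pos: [0.4002, -0.1444, 0.2053]
ee_rot: [2.513, -1.885, -0.0]
wrist_force: [1.0, -0.9, 0.2]
finger_gap: 0.6
time: 1.98
eef_pos: [0.5196, 0.0586, 0.2051]
ee_rot: [2.513, -1.884, -0.0]
wrist_force: [0.0, -1.4, -0.3]
finger_gap: 0.597
```

```bash
python3 -m pendant '[[0,0,0,-10.1],[0,0,0,-10.1],[0,0,0,-10.1],[0,0,0,-10.1],[0,0,0,-10.1]]' && python3 -m pendant '[[0,0,0,-10.1],[0,0,0,-10.1],[0,0,0,-10.1],[0,0,0,-10.1],[0,0,0,-10.1]]' && python3 -m pendant '[[0,0,20,-10.1],[0,0,20,-10.1],[0,0,20,0],[0,0,20,0],[0,0,0,0]]'
```

```text
time: 2.6
eef_pos: [0.5189, 0.0572, 0.205]
ee_rot: [3.079, -0.624, -0.002]
wrist_force: [-0.0, -1.0, 0.4]
finger_gap: 0.598
time: 3.22
eef_pos: [0.5189, 0.0572, 0.205]
ee_rot: [-3.051, -0.749, 0.002]
wrist_force: [0.3, -0.4, 0.4]
finger_gap: 0.598
time: 3.85
eef_pos: [0.5177, 0.0572, 0.1238]
ee_rot: [-2.874, -1.264, 0.006]
wrist_force: [0.3, -0.2, -0.0]
finger_gap: 0.6
```

```bash
cat > st.py <<'E'
from h import *
from scipy.spatial.transform import Rotation as R
s=arm.observe(); M=R.from_rotvec(s['ee_rot']).as_matrix()
J=np.array([.531,.048]); q=-.071; Rj=np.array([[np.cos(q),-np.sin(q)],[np.sin(q),np.cos(q)]])
p=s['eef_pos']; print('t',round(s['time'],2),'tcp',p.round(4),'F',s['wrist_force'].round(2),'gap',round(s['finger_gap'],3))
print('tool axes cols\n',M.round(3)); tj=Rj.T@(p[:2]-J)
D=.094*s['finger_gap']+.0125
e=Rj.T@M[:2,0]; ey=Rj.T@M[:2,1]
print('tcp jig mm',(tj*1e3).round(1),'heading jig',np.degrees(np.arctan2(e[1],e[0])).round(1),'plate finger',((tj+e*D/2)*1e3).round(1),'push finger',((tj-e*D/2)*1e3).round(1))
T=np.stack([e,ey],1)
print('jig +x 10mm in tool', (T.T@[10,0]).round(2),' jig +y 10mm in tool',(T.T@[0,10]).round(2))
E
python3 st.py
```

```text
t 3.85 tcp [0.5177 0.0572 0.1238] F [ 0.29 -0.21 -0.  ] gap 0.6
tool axes cols
 [[ 0.676  0.737 -0.004]
 [ 0.737 -0.676 -0.   ]
 [-0.003 -0.003 -1.   ]]
tcp jig mm [-14.    8.2] heading jig 51.5 plate finger [ 7.5 35.2] push finger [-35.4 -18.8]
jig +x 10mm in tool [6.22 7.83]  jig +y 10mm in tool [ 7.83 -6.22]
```

```bash
python3 -m pendant '[[1.6,0.7,20,0],[0,0,20,0],[0,0,20,0],[0,0,12,0],[0,0,0,0]]'; python3 st.py
python3 - <<'E'
from h import *
for n in('top','side'): snap(n,n+'1')
a=cv2.imread('pics/top1.png')[130:260,170:310]; b=cv2.imread('pics/side1.png')[140:260,200:340]
f=lambda a:cv2.resize(a,(700,580),interpolation=cv2.INTER_CUBIC)
cv2.imwrite('pics/t1z.png',f(a)); cv2.imwrite('pics/s1z.png',f(b))
E
```

```text
time: 4.47
eef_pos: [0.5207, 0.0578, 0.0532]
ee_rot: [-2.876, -1.264, 0.001]
wrist_force: [0.2, 0.0, -0.7]
finger_gap: 0.597
t 4.47 tcp [0.5207 0.0578 0.0532] F [ 0.16  0.01 -0.7 ] gap 0.597
tool axes cols
 [[ 0.676  0.737 -0.001]
 [ 0.737 -0.676 -0.   ]
 [-0.001 -0.001 -1.   ]]
tcp jig mm [-11.   9.] heading jig 51.5 plate finger [10.3 35.9] push finger [-32.3 -17.8]
jig +x 10mm in tool [6.22 7.83]  jig +y 10mm in tool [ 7.83 -6.22]
```

View pics/t1z.png

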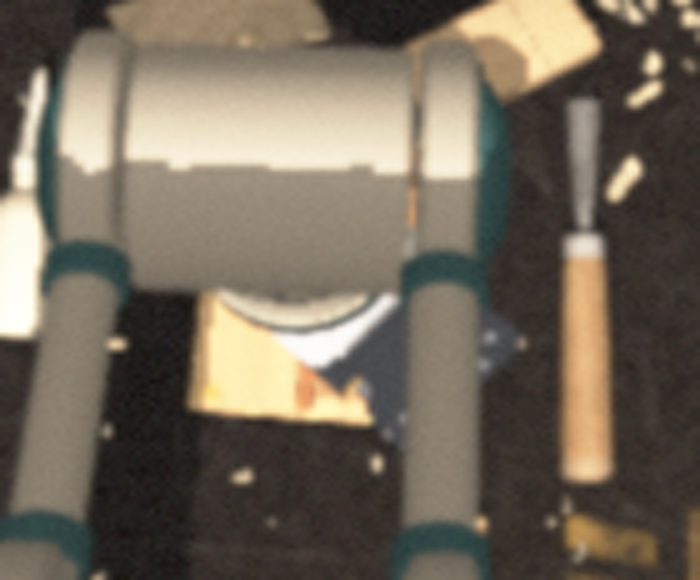

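View pics/s1z.png

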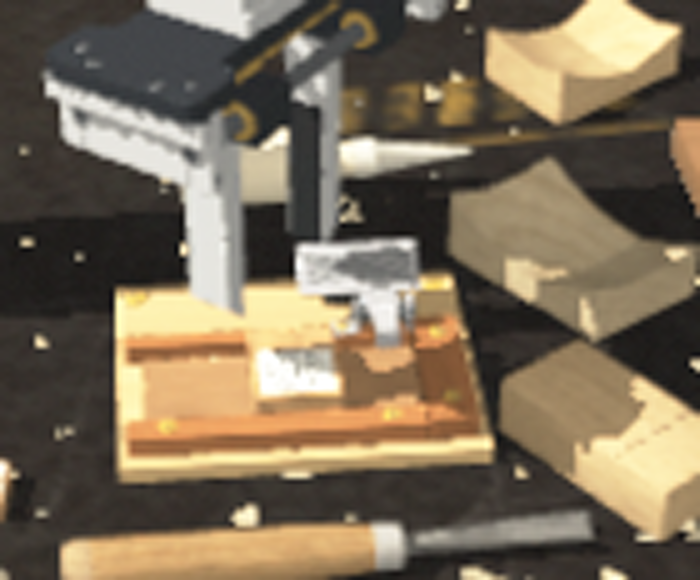

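Run:
```python
from h import *
from scipy.spatial.transform import Rotation as R
s=arm.observe(); M=R.from_rotvec(s['ee_rot']).as_matrix()
P=cloud('side',np.load('pics/side1.npy')).reshape(-1,3)
t=(P-s['eef_pos'])@M
m=(abs(t[:,0])<.07)&(abs(t[:,1])<.03)&(t[:,2]<0.004)&(t[:,2]>-.05)&(P[:,2]>.042)
t=t[m]*1e3
for sg in(-1,1):
    q=t[t[:,0]*sg>0]; print(sg,len(q))
    for lo in range(-50,5,8):
        w=q[(q[:,2]>=lo)&(q[:,2]<lo+8)]
        if len(w)>3: print(lo,np.percentile(w[:,0],[2,98]).round(1),np.percentile(w[:,1],[2,98]).round(1),len(w))
```

```text
-1 196
-50 [-41.9 -32.8] [-8.5 10.4] 38
-42 [-42.3 -32.2] [-9.6  9.7] 33
-34 [-42.6 -31.6] [-9.2 10.1] 37
-26 [-42.4 -33.4] [-7.   9.7] 35
-18 [-42.3 -30.1] [-8.2 10.1] 33
-10 [-41.3 -30.6] [-6.9 10.2] 17
1 214
-50 [26.4 36.8] [-7.7 10.6] 37
-42 [26.2 40.5] [-7.9 10. ] 38
-34 [26.2 38.2] [-8.1 11. ] 32
-26 [26.3 39.7] [-8.4 10.3] 33
-18 [26.4 35.8] [-7.8 10.2] 30
-10 [25.4 36.7] [-8.5 10. ] 31
-2 [26.6 30.2] [-8.2  7.7] 13
```

Finger size in the depth data matches expectation (about 12.5 mm thick and 16 to 18 mm wide). I'll back off 1.5 mm and press the plate.

```bash
python3 -m pendant '[[-0.9,-1.2,10,0],[0,0,8,0],[0,0,6,0],[0,0,4,0],[0,0,3.5,0]]'; python3 -m pendant '[[0,0,0,0],[0,0,0,0],[0,0,0,0],[0,0,0,0],[0,0,0,0]]'; python3 st.py
python3 - <<'E'
from h import *
snap('side','side2'); b=cv2.imread('pics/side2.png')[140:260,200:340]
cv2.imwrite('pics/s2z.png',cv2.resize(b,(700,580),interpolation=cv2.INTER_CUBIC))
E
```

```text
time: 5.2
eef_pos: [0.5193, 0.058, 0.0225]
ee_rot: [2.876, 1.265, -0.0]
wrist_force: [-2.9, -0.6, 10.8]
finger_gap: 0.597
time: 5.82
eef_pos: [0.5193, 0.058, 0.0228]
ee_rot: [2.876, 1.264, 0.0]
wrist_force: [-2.8, 0.1, 9.1]
finger_gap: 0.604
t 5.83 tcp [0.5193 0.058  0.0228] F [-2.84  0.13  9.09] gap 0.604
tool axes cols
 [[ 0.676  0.737  0.   ]
 [ 0.737 -0.676 -0.   ]
 [ 0.     0.    -1.   ]]
tcp jig mm [-12.3   9.1] heading jig 51.5 plate finger [ 9.2 36.3] push finger [-33.9 -18. ]
jig +x 10mm in tool [6.22 7.83]  jig +y 10mm in tool [ 7.83 -6.22]
```

View pics/s2z.png

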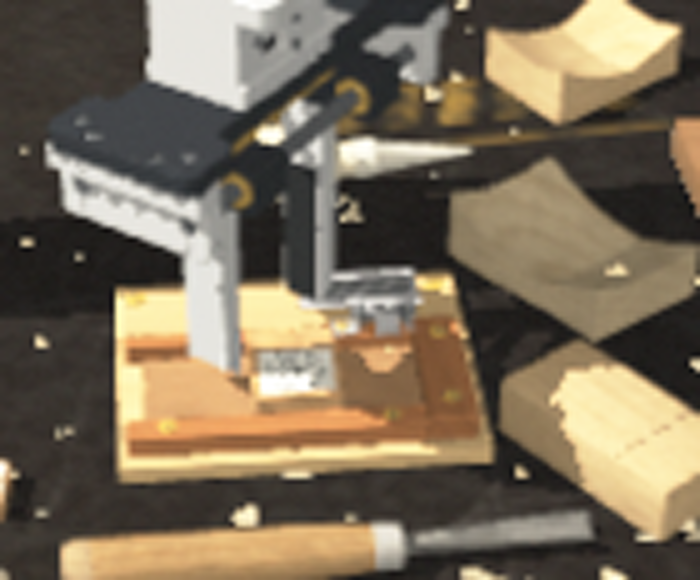

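The side view shows the plate pressed down, with the finger on its left end at about (325,295) and the nose raised at about (390,325). The push finger stands behind the plaque at (215,365). Geometry puts the clip angle at about 0.45, short of its stop. Next is the push.

```bash
python3 -m pendant '[[1.9,2.3,0,0],[2.5,3.1,0,0],[2.5,3.1,0,0],[2.5,3.1,0,0],[2.5,3.1,0,0]]'; python3 st.py
python3 - <<'E'
from h import *
snap('side','side3'); b=cv2.imread('pics/side3.png')[140:260,200:340]
cv2.imwrite('pics/s3z.png',cv2.resize(b,(700,580),interpolation=cv2.INTER_CUBIC))
E
```

```text
time: 6.5
eef_pos: [0.5336, 0.0576, 0.0218]
ee_rot: [-2.872, -1.263, 0.012]
wrist_force: [-8.5, 1.5, 9.6]
finger_gap: 0.601
t 6.5 tcp [0.5336 0.0576 0.0218] F [-8.5   1.46  9.61] gap 0.601
tool axes cols
 [[ 0.676  0.737 -0.009]
 [ 0.737 -0.676  0.001]
 [-0.005 -0.007 -1.   ]]
tcp jig mm [1.9 9.7] heading jig 51.5 plate finger [23.4 36.8] push finger [-19.5 -17.3]
jig +x 10mm in tool [6.22 7.83]  jig +y 10mm in tool [ 7.83 -6.22]
```

View pics/s3z.png

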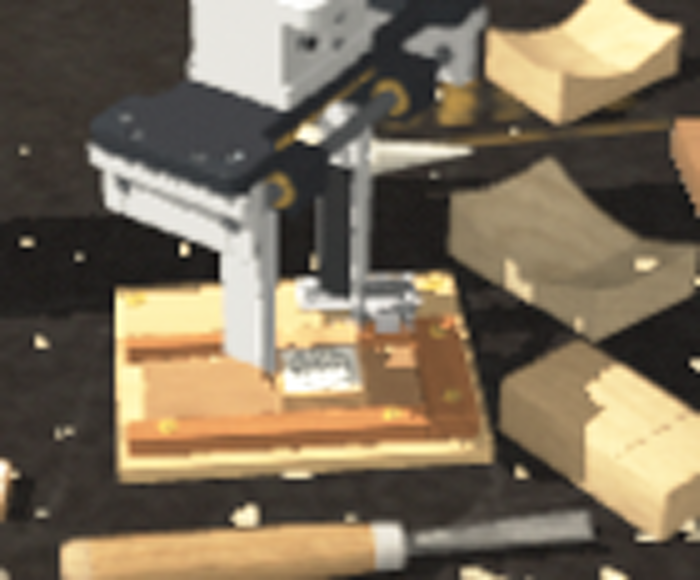

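```bash
python3 -m pendant '[[0,0,0,0],[0,0,0,0],[0,0,0,0],[0,0,0,0],[0,0,0,0]]'; python3 st.py
```

```text
time: 7.18
eef_pos: [0.5346, 0.0576, 0.0219]
ee_rot: [-2.873, -1.263, 0.009]
wrist_force: [-5.5, 1.8, 8.9]
finger_gap: 0.6
t 7.17 tcp [0.5346 0.0576 0.0219] F [-5.53  1.81  8.92] gap 0.6
tool axes cols
 [[ 0.676  0.737 -0.007]
 [ 0.737 -0.676  0.001]
 [-0.004 -0.006 -1.   ]]
tcp jig mm [2.9 9.8] heading jig 51.5 plate finger [24.3 36.8] push finger [-18.5 -17.2]
jig +x 10mm in tool [6.22 7.83]  jig +y 10mm in tool [ 7.83 -6.22]
```

```bash
python3 -m pendant '[[1.9,2.3,-0.5,0],[1.9,2.3,0,0],[1.9,2.3,0,0],[1.9,2.3,0,0],[1.9,2.3,0,0]]'; python3 st.py
python3 - <<'E'
from h import *
snap('side','side4'); b=cv2.imread('pics/side4.png')[140:260,200:340]
cv2.imwrite('pics/s4z.png',cv2.resize(b,(700,580),interpolation=cv2.INTER_CUBIC))
E
```

```text
time: 7.8
eef_pos: [0.5492, 0.0567, 0.0223]
ee_rot: [-2.872, -1.263, 0.01]
wrist_force: [-6.8, 1.2, 8.8]
finger_gap: 0.598
t 7.8 tcp [0.5492 0.0567 0.0223] F [-6.85  1.18  8.76] gap 0.598
tool axes cols
 [[ 0.676  0.737 -0.008]
 [ 0.737 -0.676  0.001]
 [-0.004 -0.006 -1.   ]]
tcp jig mm [17.5 10. ] heading jig 51.5 plate finger [38.9 36.9] push finger [ -3.8 -17. ]
jig +x 10mm in tool [6.22 7.83]  jig +y 10mm in tool [ 7.83 -6.22]
```

View pics/s4z.png

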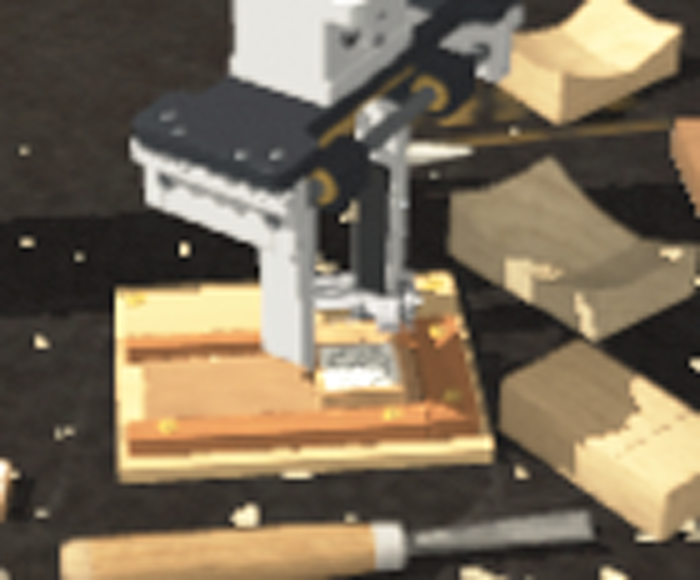

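The plaque's front is now beneath the nose, with roughly 8 mm to go. I'll finish in small steps and watch the force.

```bash
python3 -m pendant '[[1.2,1.5,0,0],[0.9,1.2,0,0],[0.6,0.8,0,0],[0.6,0.8,0,0],[0,0,0,0]]'; python3 st.py; python3 -m pendant '[[0.6,0.8,0,0],[0.6,0.8,0,0],[0,0,0,0],[0,0,0,0],[0,0,0,0]]'; python3 st.py|grep -v tool
```

```text
time: 8.48
eef_pos: [0.5548, 0.0563, 0.0224]
ee_rot: [-2.872, -1.263, 0.01]
wrist_force: [-7.1, 2.1, 8.0]
finger_gap: 0.601
t 8.47 tcp [0.5548 0.0563 0.0224] F [-7.15  2.08  8.03] gap 0.601
tool axes cols
 [[ 0.676  0.737 -0.007]
 [ 0.737 -0.676  0.001]
 [-0.004 -0.006 -1.   ]]
tcp jig mm [23.1 10. ] heading jig 51.5 plate finger [44.6 37. ] push finger [  1.7 -17. ]
jig +x 10mm in tool [6.22 7.83]  jig +y 10mm in tool [ 7.83 -6.22]
time: 9.1
eef_pos: [0.5564, 0.0561, 0.0223]
ee_rot: [-2.872, -1.263, 0.01]
wrist_force: [-7.1, 1.5, 9.1]
finger_gap: 0.597
t 9.1 tcp [0.5564 0.0561 0.0223] F [-7.1   1.52  9.12] gap 0.597
 [[ 0.676  0.737 -0.008]
 [ 0.737 -0.676  0.001]
 [-0.004 -0.006 -1.   ]]
tcp jig mm [24.8  9.9] heading jig 51.5 plate finger [46.1 36.7] push finger [  3.5 -17. ]
```

Near the predicted contact with the stop (3.9), but the force has not yet risen. I'll continue in small steps.

```bash
python3 -m pendant '[[0.6,0.8,0,0],[0,0,0,0],[0,0,0,0],[0,0,0,0],[0,0,0,0]]'; python3 st.py|grep jig; python3 -m pendant '[[0.6,0.8,0,0],[0,0,0,0],[0,0,0,0],[0,0,0,0],[0,0,0,0]]'; python3 st.py|grep jig;  python3 - <<'E'
from h import *
for n in('side','top'): snap(n,n+'5')
b=cv2.imread('pics/side5.png')[180:250,230:310]
cv2.imwrite('pics/s5z.png',cv2.resize(b,None,fx=8,fy=8,interpolation=cv2.INTER_CUBIC))
E
```

```text
time: 9.72
eef_pos: [0.5566, 0.056, 0.0222]
ee_rot: [-2.872, -1.263, 0.013]
wrist_force: [-8.3, 1.3, 10.1]
finger_gap: 0.6
tcp jig mm [25.   9.8] heading jig 51.5 plate finger [46.4 36.8] push finger [  3.5 -17.2]
jig +x 10mm in tool [6.22 7.83]  jig +y 10mm in tool [ 7.83 -6.22]
time: 10.35
eef_pos: [0.5567, 0.056, 0.0221]
ee_rot: [-2.871, -1.262, 0.015]
wrist_force: [-8.2, 1.3, 10.9]
finger_gap: 0.6
tcp jig mm [25.1  9.8] heading jig 51.5 plate finger [46.5 36.8] push finger [  3.7 -17.2]
jig +x 10mm in tool [6.22 7.83]  jig +y 10mm in tool [ 7.83 -6.22]
```

View pics/s5z.png

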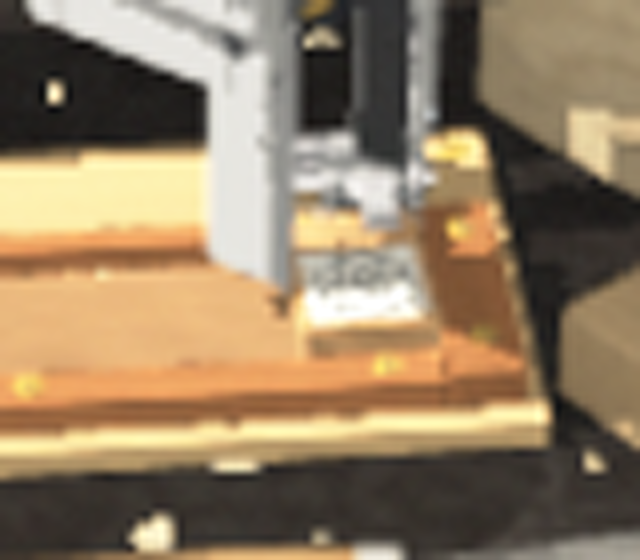

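The last two 1 mm steps moved only 0.2 mm, at the predicted home position, and the plaque is flush against the stop in the picture. I'll back the push finger off a few mm with the clip still held, then lift, so that friction can't raise the plaque.

```bash
python3 -m pendant '[[-1.2,-1.6,0,0],[-1.2,-1.6,0,0],[-1.2,-1.6,0,0],[-1.2,-1.6,0,0],[0,0,0,0]]'; python3 st.py|grep jig
```

```text
time: 11.08
eef_pos: [0.5563, 0.0565, 0.0237]
ee_rot: [2.876, 1.263, 0.007]
wrist_force: [0.6, 1.2, 7.4]
finger_gap: 0.601
tcp jig mm [24.7 10.3] heading jig 51.5 plate finger [46.1 37.3] push finger [  3.2 -16.7]
jig +x 10mm in tool [6.23 7.83]  jig +y 10mm in tool [ 7.83 -6.23]
```

```bash
python3 -m pendant '[[-1.2,-1.6,0,0],[-1.2,-1.6,0,0],[-1.2,-1.6,0,0],[-1.2,-1.6,0,0],[0,0,0,0]]'; python3 st.py|grep jig
python3 - <<'E'
from h import *
snap('side','side6')
b=cv2.imread('pics/side6.png')[180:250,230:310]
cv2.imwrite('pics/s6z.png',cv2.resize(b,None,fx=8,fy=8,interpolation=cv2.INTER_CUBIC))
E
```

```text
time: 11.7
eef_pos: [0.5522, 0.0567, 0.0245]
ee_rot: [2.872, 1.261, 0.017]
wrist_force: [4.9, -0.6, 6.9]
finger_gap: 0.602
tcp jig mm [20.6 10.2] heading jig 51.5 plate finger [42.1 37.2] push finger [ -1.  -16.8]
jig +x 10mm in tool [6.23 7.82]  jig +y 10mm in tool [ 7.83 -6.23]
```

View pics/s6z.png

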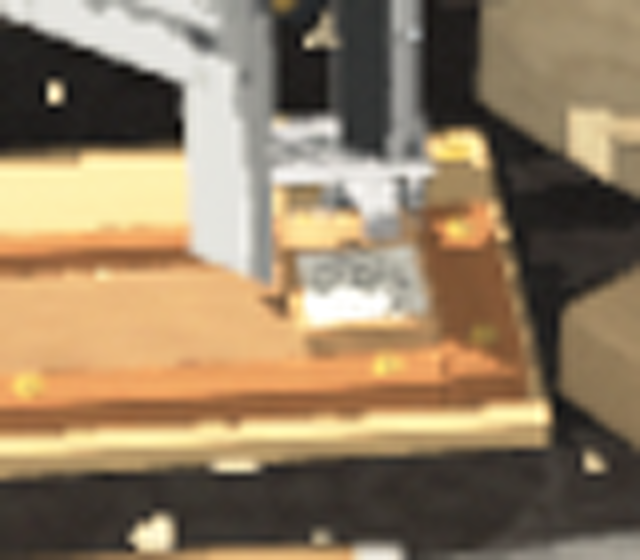

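The finger is clear by about 4 mm and the plaque is still home. I'll lift straight up now.

```bash
python3 -m pendant '[[0,0,-4,0],[0,0,-6,0],[0,0,-10,0],[0,0,-15,0],[0,0,-25,0]]'; python3 -m pendant '[[0,0,-30,0],[0,0,-30,0],[-30,-40,-10,0],[-30,-40,0,0],[-30,-40,0,0]]'; python3 -m pendant '[[-30,-40,0,0],[-30,-40,0,0],[0,0,0,0],[0,0,0,0],[0,0,0,0]]'
python3 - <<'E'
from h import *
from fit import fit
for n in('top','side'):
    snap(n,n+'7'); r=fit(np.load(f'pics/{n}7.npy'),n,(.531,.048,-.071,.032)); print(n,r.x.round(4),r.fun)
b=cv2.imread('pics/side7.png')[150:270,200:360]
cv2.imwrite('pics/s7z.png',cv2.resize(b,None,fx=4.8,fy=4.8,interpolation=cv2.INTER_CUBIC))
b=cv2.imread('pics/top7.png')[120:270,150:310]
cv2.imwrite('pics/t7z.png',cv2.resize(b,None,fx=3.9,fy=3.9,interpolation=cv2.INTER_CUBIC))
E
```

```text
time: 12.38
eef_pos: [0.5457, 0.0568, 0.0829]
ee_rot: [-2.875, -1.264, 0.003]
wrist_force: [0.9, 0.5, -0.2]
finger_gap: 0.601
time: 13.0
eef_pos: [0.3958, 0.0717, 0.1532]
ee_rot: [2.876, 1.264, 0.001]
wrist_force: [-0.5, 0.4, 0.9]
finger_gap: 0.598
time: 13.62
eef_pos: [0.2993, 0.0814, 0.1529]
ee_rot: [2.876, 1.264, 0.002]
wrist_force: [-0.1, -0.3, 0.0]
finger_gap: 0.604
top [ 0.5304  0.0483 -0.0643  0.0306] 0.0018083457760942432
side [ 0.5312  0.0479 -0.0712  0.0309] 0.0018253816733658228
```

View pics/s7z.png

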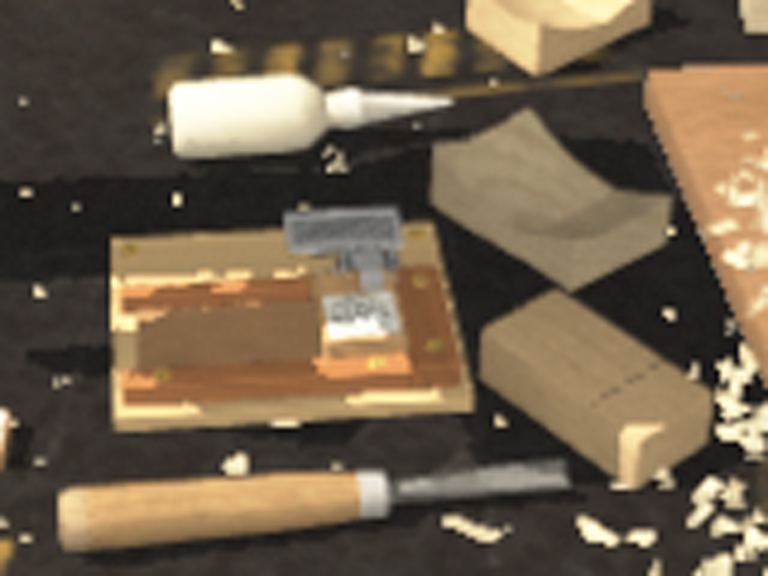

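View pics/t7z.png

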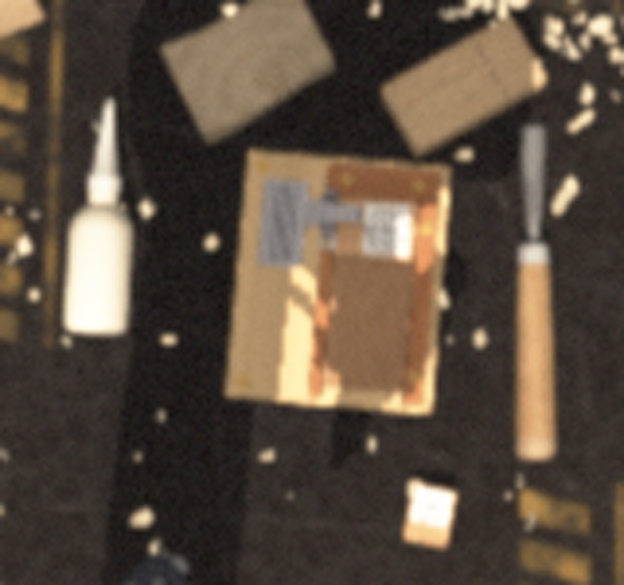

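The clip is gripping the plaque, and the neighbouring things look unmoved. The fit gives x of about 0.0307, which is within bounds but closer to the limit than I'd like, so I'll check the profile along the channel.

```bash
python3 - <<'E'
from h import *
q=-.071;c,s=np.cos(q),np.sin(q)
for n,J in(('top',(.5305,.0485)),('side',(.5311,.0478))):
    P=cloud(n,np.load(f'pics/{n}7.npy')).reshape(-1,3); X=P[:,0]-J[0];Y=P[:,1]-J[1]
    x=(c*X+s*Y)*1e3;y=(-s*X+c*Y)*1e3;z=P[:,2]*1e3
    m=(y>-38)&(y<-14)
    print(n,[(a,round(float(np.median(z[m&(x>=a)&(x<a+2)])),1)) for a in range(6,80,2)])
    m=(y>28)&(y<48)&(x>8)&(x<52)&(z>12); A=np.polyfit(y[m],z[m],1); print('plate slope',A[0].round(3),'z at 38',np.polyval(A,38).round(1))
    # objects moved?
a=np.load('pics/top0.npy');b=np.load('pics/top7.npy')
for n in('top','side'):
    d0=np.load(f'pics/{n}0.npy');d1=np.load(f'pics/{n}7.npy')
    if n=='top': R={'glue':(145,205,164,188),'scoop':(112,158,190,238),'offcut':(122,162,246,292),'gouge':(150,240,281,296)}
    else: R={'glue':(163,184,233,290),'scoop':(172,210,288,342),'offcut':(208,252,298,350),'gouge':(242,268,210,320)}
    for k,(r0,r1,c0,c1) in R.items():
        e=abs(d1[r0:r1,c0:c1]-d0[r0:r1,c0:c1]); print(n,k,'frac>8mm',(e>.008).mean().round(3))
E
python3 st.py|grep -v '\['
```

```text
top [(6, 11.3), (8, 12.4), (10, 11.0), (12, 18.3), (14, 27.3), (16, 26.9), (18, 26.2), (20, 28.1), (22, 27.0), (24, 28.9), (26, 27.9), (28, 26.7), (30, 28.6), (32, 27.0), (34, 28.2), (36, 26.9), (38, 25.9), (40, 27.2), (42, 28.2), (44, 27.0), (46, 25.7), (48, 21.7), (50, 22.9), (52, 23.0), (54, 22.9), (56, 22.0), (58, 21.7), (60, 21.1), (62, 21.6), (64, 23.5), (66, 22.7), (68, 21.9), (70, 10.0), (72, 9.2), (74, 8.2), (76, 0.5), (78, 0.6)]
plate slope 0.043 z at 38 27.0
side [(6, 10.9), (8, 11.2), (10, 10.9), (12, 17.9), (14, 26.3), (16, 25.8), (18, 26.9), (20, 26.0), (22, 25.8), (24, 26.4), (26, 26.6), (28, 26.5), (30, 26.0), (32, 26.4), (34, 25.0), (36, 25.8), (38, 26.0), (40, 26.1), (42, 26.1), (44, 25.4), (46, 26.0), (48, 22.6), (50, 21.1), (52, 21.7), (54, 20.9), (56, 22.3), (58, 21.5), (60, 21.7), (62, 21.3), (64, 22.1), (66, 21.3), (68, 21.2), (70, nan), (72, 7.8), (74, 6.5), (76, -1.2), (78, -1.2)]
plate slope 0.051 z at 38 25.8
top glue frac>8mm 0.016
top scoop frac>8mm 0.013
top offcut frac>8mm 0.016
top gouge frac>8mm 0.013
side glue frac>8mm 0.014
side scoop frac>8mm 0.007
side offcut frac>8mm 0.005
side gouge frac>8mm 0.007
tool axes cols
  return _methods._mean(a, axis=axis, dtype=dtype,
  ret = ret.dtype.type(ret / rcount)
```

```bash
python3 - <<'E'
from h import *
q=-.071;c,s=np.cos(q),np.sin(q)
for n,J in(('top',(.5305,.0485)),('side',(.5311,.0478))):
  for k in (0,7):
    P=cloud(n,np.load(f'pics/{n}{k}.npy')).reshape(-1,3); X=P[:,0]-J[0];Y=P[:,1]-J[1]
    x=(c*X+s*Y)*1e3;y=(-s*X+c*Y)*1e3;z=P[:,2]*1e3
    m=(y>-38)&(y<-16)&(x>0 if k else x>25)&(x<68)
    lo=m&(z<17); hi=m&(z>=17)
    print(n,k,'low pixels x>40 :',(lo&(x>30)).sum(),'low xmax',x[lo].max().round(1),'hi xmin', np.percentile(x[hi],[.5,2,5]).round(1), 'top-level (z>24.7) x 2..98%:',np.percentile(x[m&(z>24.7)&(x<49.5)],[2,98]).round(1))
E
python3 - <<'E'
import cv2,numpy as np
a=cv2.imread('pics/side5.png');b=cv2.imread('pics/side7.png')
f=lambda i:cv2.resize(i[200:235,260:300],None,fx=9,fy=9,interpolation=cv2.INTER_CUBIC)
cv2.imwrite('pics/cmp.png',np.hstack([f(a),f(b)]))
E
```

```text
top 0 low pixels x>40 : 75 low xmax 58.1 hi xmin [38.6 49.  49.6] top-level (z>24.7) x 2..98%: [49.4 49.4]
top 7 low pixels x>40 : 0 low xmax 13.1 hi xmin [12.8 13.1 14.3] top-level (z>24.7) x 2..98%: [13.8 47. ]Traceback (most recent call last):
  File "<stdin>", line 9, in <module>
    return _quantile_unchecked(
        a, q, axis, out, overwrite_input, method, keepdims, weights)
    return _ureduce(a,
                    func=_quantile_ureduce_func,
    ...<5 lines>...
                    overwrite_input=overwrite_input,
                    method=method)
    r = func(a, **kwargs)
    result = _quantile(arr,
                       quantiles=q,
    ...<2 lines>...
                       out=out,
                       weights=wgt)
    slices_having_nans = np.isnan(arr[-1, ...])
                                  ~~~^^^^^^^^^
IndexError: index -1 is out of bounds for axis 0 with size 0
```

View pics/cmp.png

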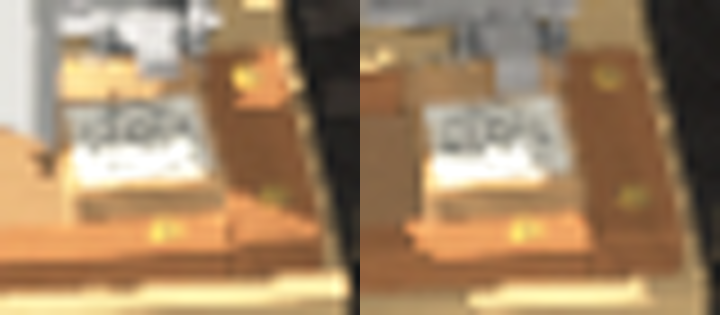

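The plaque hasn't shifted since it was pressed against the stop (compared side by side). There is no gap to the stop. The stop face itself reads about 49 to 49.6 in this frame, which explains the small fit bias. Handing in.

```bash
python3 -c "
from station import arm
print(arm.hand_in())"
```

```text
the job is handed in; nothing more can be done
None
```

The plaque is clamped in the jig, fully home against the end stop, and I handed the job in at about 14 s of the 45 s allowed. With the jaws set at an angle, one fingertip held the thumb plate down. The other pushed the larger plaque beneath the nose until it stalled on the stop. I then backed the push finger off about 4 mm, lifted to let the clip go, and moved clear.

**Clip:** the plate slope after release puts the clip at about 0.28 rad, which is its expected resting angle on the plaque. I could not measure the nose force directly.

**Plaque:** it lies flat, with its top at about 26–27 mm, and no gap shows at the stop. It did not visibly move when the clip was released.

**Other things:** the gouge, glue, offcut and scoop read unmoved in both cameras. The wrist force was about zero after I moved clear.

**What disagreed:** the camera fit put the plaque at x ≈ 30.6–30.9 mm, against the nominal 32 mm. That is still within the limits, and the top camera reads the stop face itself about 0.5–1 mm short, so I took most of the difference as measurement bias. My last extra gap check finished only for the top camera. The side camera's part stopped with a script error, and I did not rerun it.

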